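Lock the saw fence with its T-key

TASK

Take the T-handled key out of its wooden stand, put its flatted end down the round hole of the fence lock and feel for the slot hidden inside by turning the key under light pressure, until the key sinks fully home with its collar flat on the cover. Then turn the key clockwise until its crossbar lies along the lock's long side, and let go of it, leaving it there. Never force the key against the lock, and leave the other things on the bench where they are.

Things in the scene. Friction and masses are not known exactly. Their poses are not given: they have to be found in the camera images.
- key_bar (a point): centre of the crossbar of the steel T-key, which stands upright in a loose 31.5 mm hole of its stand (z up along its shaft). The bar is 56 mm long (along x), 14 mm wide (along y; grip it so) and 18 mm high. Below this centre: a 16 mm round neck, and the collar from 30 to 35 mm below. The key is the same after half a turn. 0.10 to 0.21 kg
- key_collar (a point): centre of the flat underside of the key's collar (40 mm diameter, 5 mm thick), 35 mm below the bar's centre; same axes. Below it: 13 mm of round shank, 28 mm in diameter, then the flatted end
- tkey: the T-key; origin at the tip of its flatted end, 66 mm below the bar's centre; same axes. The flatted end is 18 mm long, 26 mm wide along x (the way the bar lies) and 9 mm thick along y
- stand: wooden stand of the key, 90x70x45 mm, fixed to the bench, origin under its centre; the hole is in the middle of its top
- bore (a point): centre of the mouth of the round hole in the flat aluminium top of the fence lock, 50 mm over the bench. x lies along the lock's long side (two short dark lines on the cover show it), z up. The hole is 29.2 mm in diameter and 14 mm deep; below it sits the slotted hub. The key is home when its collar lies on the cover
- lock: the fence lock: grey housing fixed to the bench, foot 116x64 mm, top 86x58 mm, origin under its centre, axes as bore. More than 50 N (all their contacts added up) between key and lock damages them; 4 to 10 N is enough for feeling
- slot (a point): point of the housing on the hole's axis, 14 mm below its mouth, level with the hub's top; axes as the housing's, NOT the hub's, whose angle is not measured. The hub has a slot 27.5x10.5 mm, 20 mm deep; the flatted end fits it with 0.06 rad of play each way. At the start the slot's long way lies 0.35 to 1.75 rad anticlockwise (from above) of the lock's long side
- hub_axis (a point): point on the hub's axis 34 mm below the hole's mouth, at the bottom of the slot; axes as the housing's. The hub turns about this upright axis against 0.15 N m of friction: light rubbing leaves it still, the seated key turns it (let go under load, it may spring back up to 0.1 rad). It can go from 0.3 rad clockwise to 1.95 rad anticlockwise of the lock's long side
- oil_can: bystander: black oil can with a long spout, 68x81x167 mm
- grease_tub: bystander: round tub with a black lid, 70x70x50 mm
- dowel: bystander: wooden dowel of 20 mm diameter, 110 mm long, lying
- bolt_a: bystander: bolt standing on its head, 21x18x50 mm
- scrap_3: bystander: plywood offcut, 50x50x18 mm
- wedge: bystander: wooden wedge, 40x120x28 mm
There are look-alikes about, which are no part of the job. Leave any pink look-alike of the tkey alone.

How it is judged:
On the way:
1. the key's flatted end is in the slot and its collar lies on the lock's cover (z of key_collar in the frame of bore below 0.003 m and horizontal distance between key_collar and bore below 0.004 m), for 0.1 s.
At the end, for the whole second after the job is handed in: The key stands in the lock at rest, its collar on the cover (within 3 mm in height, 4 mm sideways, upright within 0.08 rad), its crossbar along the lock's long side within 0.2 rad (all of step 1 and angle between the x axis of key_bar and the x axis of bore, either way round below 0.2 rad and angle between tkey's own z axis and vertical below 0.08 rad and linear speed of tkey below 0.01 m/s); the robot touches nothing.
It fails at once if the key is forced against the lock with more than 50 N (contact force between tkey and lock above 50 N).
It fails at once if a bystander (oil can, tub, dowel, bolt, offcut or wedge) is moved by more than 30 mm (distance of any of oil_can, grease_tub, dowel, bolt_a, scrap_3, wedge from where it was at the start of the episode above 0.03 m).
It also fails if it takes over 67 s, if anything falls off the work surface, if the arm or the gripper's body presses on something with over 40 N, if the wrist force passes 120 N, or if a joint passes its speed limit or range.

ROBOT

A 6-joint arm with a two-finger parallel gripper is mounted at the origin on a cart in front of the work surface, level with it; the furniture and walls round the work are solid. World frame = base frame: x ahead of the robot, y to its left, z up, the work surface at z = 0. Lengths are in m, angles in rad, forces in N, time in s.
With the tool pointing down it reaches from about 0.3 to 0.75 m from the base axis. Payload 8.5 kg.
Tool frame: the origin (TCP) lies at the very end of the fingers, on their centre line; the grasp point (between the pads) lies 19 mm behind it; z points along the fingers, y is the direction in which the jaws open and shut (so a half turn about z gives the same grasp; the last joint's range is limited). The gripper opens to 88 mm and grips with 3 to 60 N. Pads are 18 mm wide; open, the fingers measure 123 mm over their backs; the gripper's body (75 mm by 187 mm) begins 45 mm behind the grasp point.
Start: joints at [0.892, 0.381, 1.297, -0, 1.464, -0.215], TCP at [0.246, 0.492, 0.239] pointing down, gripper open.
Joint ranges: [-3.11, 3.11], [-0.89, 2.33], [0.22, 2.48], [-1.42, 4.56], [0.17, 2.85], [-2.88, 2.88]. Speed limits (rad/s): [2.39, 2.39, 3.14, 3.14, 3.14, 3.14].

INTERFACE

Orientations are given as a unit quaternion [x, y, z, w].
In Python, from rig import env gives the robot as it stands. The module is installed in compiled form; this text tells all that it offers. Calls block until the motion is done:
- env.goto(position, orientation): joint-space move of the TCP to a pose.
- env.move_straight(position, orientation=None, rate=0.15, contact_N=None): straight line of the TCP; orientation=None keeps the orientation; rate is the mean speed in m/s. With contact_N (N) it stops when the force on the tool has changed by that much, and returns True; else False.
- env.move_joints(angles): joint-space move.
- env.release() and env.clamp(): open the fingers fully, or close them until they stop; the grip force is fixed at half the most.
- env.pause(seconds).
- env.inverse_kinematics(position, orientation): joint angles nearest the present ones, or None.
- env.get_obs(): the state.
- env.snapshot(name): name is "side" or "top" or "wrist"; returns a dict with "img" (420x560x3 uint8, blue, green, red), "depth" (420x560 float32, m along the optical axis (not along the pixel's ray), 0 where there is no reading), "mtx" (3x3 intrinsics, pixels), "k1" (the pictures are not rectified: a ray, as slopes to the right and down, at radius r is drawn at 1 + k1 r^2 times it, then the intrinsics apply), "cam_to_world" (4x4, takes a point from camera to world coordinates). Camera axes: x right, y up, looking along -z (the intrinsics and any distortion apply to the point x, -y, -z); pixel columns grow to the right and rows downward; lengths in m; the calibration is good to about 2 mm. A picture is of the moment at which its call begins.
A pose or a line that the arm cannot do raises env.MotionError and nothing moves.
- env.finish_job(): hands the job in, once; it reports no verdict.
The state is a dict: "t": time; "q": joint angles; "qd": joint speeds; "effort": joint torques, N m; "tcp_pos": TCP position; "tool_rot": TCP orientation; "contact_force": force on the tool from outside, world axes, zero at the start; "wrist_torque": the same for the moment, N m; "width": finger opening in m.
Only numpy, scipy, OpenCV 4.12 (cv2) and the standard library are available. Lean on these libraries where they do the work, as an engineer would, in place of code of your own. Each camera call takes 0.05 s, during which the arm holds its last target.

## Working session

There is one attempt and no reset: what is moved stays moved. The work goes in short steps, each a Python script; the robot and the scene stay as the last script left them, time stands still between calls to the robot, and variables do not carry over. Pictures are saved under pics/ and viewed, and the job is handed in when it is done.

```bash
mkdir -p pics; ls; python3 - <<'E'
from rig import env
import cv2
o=env.get_obs();print(o)
for n in("side","top","wrist"):
    s=env.snapshot(n);cv2.imwrite(f"pics/{n}0.png",s["img"]);print(n,s["mtx"],s["k1"],s["cam_to_world"].round(3).tolist())
    import numpy as np;np.savez(f"pics/{n}0.npz",**s)
E
```

```text
pics
{'t': 0.0, 'q': array([ 8.91707822e-01,  3.81198091e-01,  1.29824689e+00,  1.11715385e-05,
        1.46358260e+00, -2.15296206e-01]), 'qd': array([-0.00022905, -0.00043213, -0.00017564,  0.0012192 , -0.0008657 ,
        0.00182273]), 'effort': array([ 2.03827415e-05, -4.37933278e+01, -2.24559152e+01,  7.13065895e-02,
        3.53499851e-02, -1.66502032e-04]), 'tcp_pos': array([0.24586111, 0.49168344, 0.23814132]), 'tool_rot': array([ 2.29823856e-01,  9.73231977e-01, -6.44510400e-04, -3.15264132e-04]), 'contact_force': array([-0.76567527, -0.87979641, -0.56600072]), 'wrist_torque': array([ 0.03023045, -0.05441421, -0.03545646]), 'width': 0.08806145973126145}
side [[456.06524124   0.         282.50630844]
 [  0.         456.06524124 211.03482551]
 [  0.           0.           1.        ]] -0.15010328523492786 [[0.952, 0.204, -0.227, 0.325], [-0.305, 0.612, -0.73, -0.733], [-0.01, 0.764, 0.645, 0.744], [0.0, 0.0, 0.0, 1.0]]
top [[522.89790517   0.         273.58020066]
 [  0.         522.89790517 213.12557037]
 [  0.           0.           1.        ]] 0.011151190980235821 [[0.04, 0.977, -0.208, 0.304], [-0.999, 0.038, -0.013, 0.003], [-0.005, 0.209, 0.978, 1.233], [0.0, 0.0, 0.0, 1.0]]
wrist [[318.43753362   0.         280.47480605]
 [  0.         318.43753362 208.89452074]
 [  0.           0.           1.        ]] -0.027723136502691103 [[0.447, -0.855, -0.263, 0.177], [0.895, 0.427, 0.133, 0.526], [-0.001, -0.295, 0.956, 0.383], [0.0, 0.0, 0.0, 1.0]]
```

View pics/side0.png

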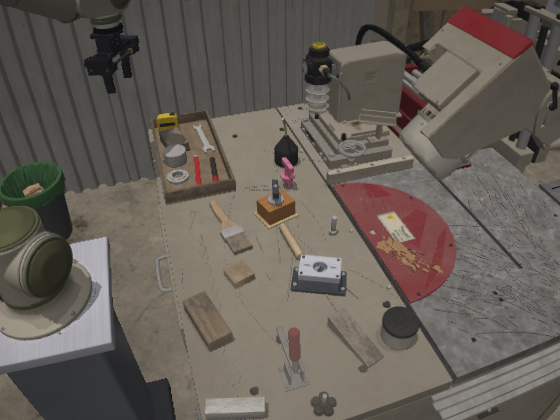

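View pics/top0.png

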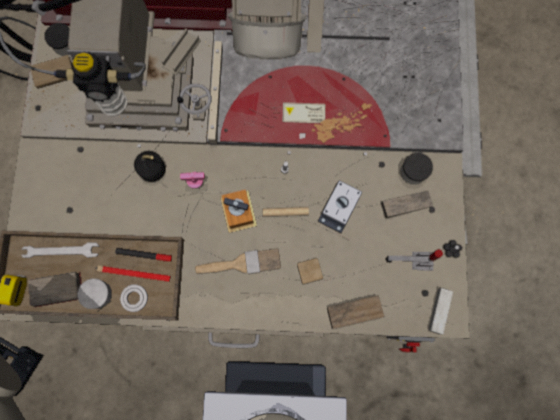

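View pics/wrist0.png

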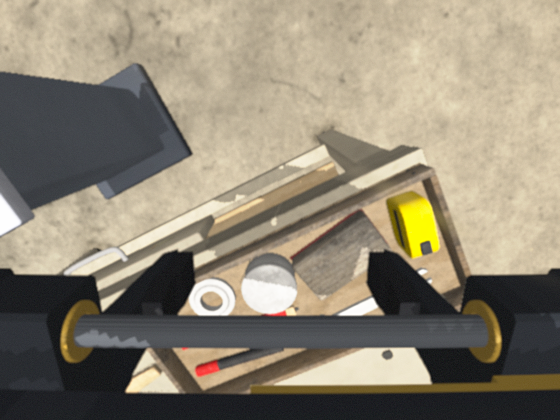

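Top view: key and stand at about (237,207), lock at (342,204), pink look-alike at (192,180), dowel between at (286,212). I'll zoom in and measure.

```bash
cat > h.py <<'E'
import numpy as np, cv2
from scipy.spatial.transform import Rotation as R
def K(s): return s["mtx"],np.array([float(s["k1"]),0,0,0])
def rays(s,uv):
    m,d=K(s); p=cv2.undistortPoints(np.float64(uv).reshape(-1,1,2),m,d).reshape(-1,2)
    T=s["cam_to_world"]; c=np.c_[p[:,0],-p[:,1],-np.ones(len(p))]
    return T[:3,3], c@T[:3,:3].T
def at_z(s,uv,z):
    o,r=rays(s,uv); return o+r*((z-o[2])/r[:,2])[:,None]
def cloud(s):
    h,w=s["depth"].shape; v,u=np.mgrid[:h,:w]; o,r=rays(s,np.c_[u.ravel(),v.ravel()])
    P=o+r*s["depth"].reshape(-1,1); P[s["depth"].ravel()==0]=np.nan
    return P.reshape(h,w,3)
def proj(s,P):
    T=np.linalg.inv(s["cam_to_world"]); c=np.atleast_2d(P)@T[:3,:3].T+T[:3,3]; c=c*[1,-1,-1]
    m,d=K(s); return cv2.projectPoints(c,np.zeros(3),np.zeros(3),m,d)[0].reshape(-1,2)
def quat(yaw): # tool down, tool y at angle yaw+90
    return (R.from_euler('z',yaw)*R.from_euler('x',np.pi)).as_quat()
def crop(s,x,y,w,h,k,f): cv2.imwrite(f,cv2.resize(s["img"][y:y+h,x:x+w],None,fx=k,fy=k,interpolation=cv2.INTER_CUBIC))
E
python3 - <<'E'
from h import *
s=dict(np.load("pics/top0.npz")); P=cloud(s)
crop(s,170,150,220,110,3.6,"pics/topz.png")
t=dict(np.load("pics/side0.npz")); crop(t,240,110,120,190,3.1,"pics/sidez.png")
Z=P[...,2]
print((Z[185:240:3,218:260:3]*1000).round().tolist().__str__().replace('],','],\n'))
print("lock",(Z[175:235:4,315:370:4]*1000).round().tolist().__str__().replace('],','],\n'))
E
```

```text
[[-2.0, -1.0, -6.0, 0.0, -3.0, -1.0, -2.0, -3.0, -2.0, -3.0, 0.0, 1.0, -1.0, -7.0],
 [-5.0, -1.0, -2.0, -3.0, -2.0, -2.0, 1.0, -1.0, -0.0, -2.0, 2.0, -1.0, 3.0, -5.0],
 [-4.0, 1.0, -1.0, -5.0, -3.0, -5.0, -3.0, 41.0, 40.0, 48.0, -2.0, -1.0, -2.0, 0.0],
 [-4.0, -5.0, -3.0, 47.0, 42.0, 43.0, 47.0, 47.0, 44.0, 45.0, 4.0, 2.0, 4.0, -4.0],
 [-2.0, 1.0, 43.0, 43.0, 45.0, 41.0, 46.0, 42.0, 45.0, 46.0, 3.0, -2.0, -1.0, 2.0],
 [-2.0, 3.0, 89.0, 88.0, 85.0, 86.0, 47.0, 49.0, 44.0, 41.0, 2.0, -2.0, -4.0, 1.0],
 [-4.0, -1.0, 87.0, 91.0, 94.0, 88.0, 88.0, 88.0, 88.0, 43.0, 46.0, -1.0, -1.0, 0.0],
 [-3.0, -6.0, 48.0, 45.0, 77.0, 83.0, 87.0, 89.0, 89.0, 90.0, 44.0, 4.0, -4.0, 1.0],
 [-1.0, -4.0, 2.0, 43.0, 48.0, 50.0, 66.0, 55.0, 81.0, 88.0, 44.0, 9.0, -5.0, -4.0],
 [-2.0, -4.0, 2.0, 39.0, 45.0, 48.0, 51.0, 47.0, 51.0, 47.0, 46.0, -0.0, -2.0, 0.0],
 [-4.0, -6.0, -1.0, 47.0, 47.0, 43.0, 48.0, 52.0, 45.0, 46.0, 41.0, 45.0, -2.0, -5.0],
 [-1.0, -2.0, 1.0, 43.0, 43.0, 44.0, 50.0, 49.0, 44.0, 48.0, 44.0, 43.0, 3.0, -4.0],
 [-4.0, -0.0, 0.0, -0.0, 44.0, 47.0, 46.0, 48.0, 47.0, 44.0, 43.0, 36.0, -2.0, -1.
[... 1075 characters left out ...]
45.0, -8.0, -5.0, 3.0],
 [-3.0, -1.0, -2.0, 1.0, 53.0, 48.0, 11.0, 32.0, 34.0, 50.0, 52.0, -3.0, -3.0, -2.0],
 [-2.0, 4.0, -0.0, 52.0, 49.0, 54.0, 39.0, nan, 46.0, 48.0, -4.0, -1.0, -2.0, -4.0],
 [1.0, -4.0, 11.0, 51.0, 49.0, 51.0, 50.0, 49.0, 49.0, 44.0, -2.0, -2.0, -3.0, -0.0],
 [0.0, -5.0, 26.0, 47.0, 51.0, 50.0, 52.0, 46.0, 51.0, -2.0, -2.0, -4.0, -1.0, -8.0],
 [-2.0, 8.0, 11.0, 11.0, 32.0, 46.0, 45.0, 51.0, 51.0, 2.0, -1.0, -4.0, 0.0, 1.0],
 [-1.0, -5.0, 11.0, 10.0, 4.0, 10.0, 31.0, 46.0, -2.0, -4.0, -6.0, -2.0, -0.0, -5.0],
 [-5.0, -5.0, 4.0, -3.0, 7.0, 8.0, 13.0, 10.0, -1.0, 0.0, 0.0, -3.0, -1.0, -1.0],
 [2.0, -2.0, -1.0, -2.0, 6.0, -3.0, 7.0, -0.0, -2.0, 1.0, -7.0, -3.0, -3.0, -1.0]]
```

View pics/topz.png

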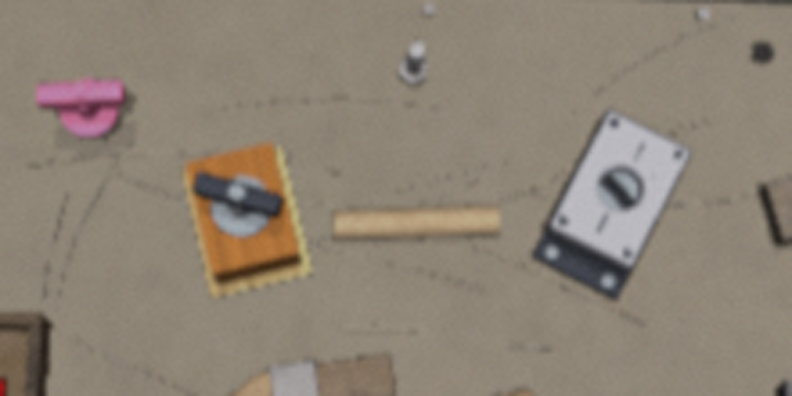

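View pics/sidez.png

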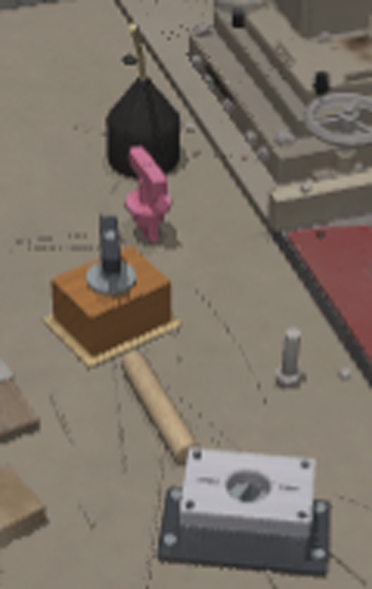

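```bash
python3 - <<'E'
from h import *
s=dict(np.load("pics/top0.npz")); P=cloud(s)
f=lambda u:np.array(u)/3.6+[170,150]
m=(P[...,2]>0.07)&(P[...,2]<.1); m[:180]=0;m[235:]=0;m[:,:215]=0;m[:,265:]=0
Q=P[m];print("bar",len(Q),np.median(Q,0)); 
uv=np.argwhere(m)[:,::-1].astype(np.float32); W=at_z(s,uv,.089)[:,:2].astype(np.float32); r=cv2.minAreaRect(W);print(r)
d=np.linalg.svd(W-W.mean(0),full_matrices=False)[2][0];print("yaw",np.arctan2(d[1],d[0]))
print("bar ends",at_z(s,[f((195,187)),f((282,205))],.089))
print("bore",at_z(s,[f((621,188))],.05), "lines",at_z(s,[f((645,142)),f((597,232))],.05))
l=at_z(s,[f((645,142)),f((597,232))],.05);print(np.arctan2(*(l[0]-l[1])[[1,0]]))
from rig import env
T=np.linalg.inv
# wrist cam in TCP frame
w=dict(np.load("pics/wrist0.npz"));o=env.get_obs()
X=np.eye(4);X[:3,:3]=R.from_quat(o['tool_rot']).as_matrix();X[:3,3]=o['tcp_pos'];print((T(X)@w["cam_to_world"]).round(3))
E
```

```text
bar 173 [0.56601537 0.10503512 0.08774918]
((0.5655779242515564, 0.1043870821595192), (0.05642703175544739, 0.016049500554800034), 75.94893646240234)
yaw -1.8382457
bar ends [[0.56944783 0.13002265 0.089     ]
 [0.56006176 0.07514393 0.089     ]]
bore [[ 0.58854366 -0.14036303  0.05      ]] lines [[ 0.61978498 -0.15550302  0.05      ]
 [ 0.558932   -0.12535462  0.05      ]]
-0.4599851134341761
[[ 0.001  0.955  0.295  0.077]
 [ 1.    -0.001 -0.    -0.001]
 [ 0.     0.295 -0.955 -0.145]
 [ 0.     0.     0.     1.   ]]
```

```bash
python3 - <<'E'
from h import *
from rig import env
B=np.array([.5885,-.1404]);S=np.array([.5655,.1035])
for off in (0,np.pi,-np.pi):
  for y in (-.6,-.46,0,.5,1,1.4,1.6):
    r=[env.inverse_kinematics([*p,z],quat(y+off)) for p,z in((B,.16),(B,.08),(S,.08))]
    print(round(off,1),y,[None if q is None else (q[[0,3,4,5]].round(2).tolist()) for q in r])
E
```

```text
0 -0.6 [[-0.43, -0.0, 1.34, 1.74], [-0.43, -0.0, 1.16, 1.74], [-0.02, -0.0, 1.11, 2.15]]
0 -0.46 [[-0.43, -0.0, 1.34, 1.6], [-0.43, -0.0, 1.16, 1.6], [-0.02, -0.0, 1.11, 2.01]]
0 0 [[-0.43, -0.0, 1.34, 1.14], [-0.43, -0.0, 1.16, 1.14], [-0.02, -0.0, 1.11, 1.55]]
0 0.5 [[-0.43, -0.0, 1.34, 0.64], [-0.43, -0.0, 1.16, 0.64], [-0.02, -0.0, 1.11, 1.05]]
0 1 [[-0.43, -0.0, 1.34, 0.14], [-0.43, -0.0, 1.16, 0.14], [-0.02, -0.0, 1.11, 0.55]]
0 1.4 [[-0.43, 0.0, 1.34, -0.26], [-0.43, 0.0, 1.16, -0.26], [-0.02, -0.0, 1.11, 0.15]]
0 1.6 [[-0.43, 0.0, 1.34, -0.46], [-0.43, 0.0, 1.16, -0.46], [-0.02, -0.0, 1.11, -0.05]]
3.1 -0.6 [[-0.43, 0.0, 1.34, -1.4], [-0.43, 0.0, 1.16, -1.4], [-0.02, 0.0, 1.11, -1.0]]
3.1 -0.46 [[-0.43, 0.0, 1.34, -1.54], [-0.43, 0.0, 1.16, -1.54], [-0.02, 0.0, 1.11, -1.14]]
3.1 0 [[-0.43, 0.0, 1.34, -2.0], [-0.43, 0.0, 1.16, -2.0], [-0.02, 0.0, 1.11, -1.6]]
3.1 0.5 [[-0.43, 0.0, 1.34, -2.5], [-0.43, 0.0, 1.16, -2.5], [-0.02, 0.0, 1.11, -2.1]]
3.1 1 [None, None, [-0.02, 0.0, 1.11, -2.6]]
3.1 1.4 [[-0.43, -0.0, 1.34, 2.88], [-0.43, -0.0, 1.16, 2.88], None]
3.1 1.6 [[-0.43, -0.0, 1.34, 2.68], [-0.43, -0.0, 1.16, 2.68], None]
-3.1 -0.6 [[-0.43, 0.0, 1.34, -1.4], [-0.43, 0.0, 1.16, -1.4], [-0.02, 0.0, 1.11, -1.0]]
-3.1 -0.46 [[-0.43, 0.0, 1.34, -1.54], [-0.43, 0.0, 1.16, -1.54], [-0.02, 0.0, 1.11, -1.14]]
-3.1 0 [[-0.43, 0.0, 1.34, -2.0], [-0.43, 0.0, 1.16, -2.0], [-0.02, 0.0, 1.11, -1.6]]
-3.1 0.5 [[-0.43, 0.0, 1.34, -2.5], [-0.43, 0.0, 1.16, -2.5], [-0.02, 0.0, 1.11, -2.1]]
-3.1 1 [None, None, [-0.02, 0.0, 1.11, -2.6]]
-3.1 1.4 [[-0.43, -0.0, 1.34, 2.88], [-0.43, -0.0, 1.16, 2.88], None]
-3.1 1.6 [[-0.43, -0.0, 1.34, 2.68], [-0.43, -0.0, 1.16, 2.68], None]
```

```bash
python3 - <<'E'
from h import *
from rig import env
B=np.array([.5885,-.1404]);S=np.array([.5655,.1035]);y=1.38;x=np.array([np.cos(y),np.sin(y)])
env.goto([*(B-.077*x),.20],quat(y));print(env.get_obs()['t'])
env.move_straight([*(B-.077*x),.12],rate=.15)
s=env.snapshot("wrist");np.savez("pics/wl.npz",**s);cv2.imwrite("pics/wl.png",s["img"]);c=proj(s,[*B,.05])[0];print(c)
a=np.clip(c-[90,70],0,[380,280]).astype(int);print(a);crop(s,a[0],a[1],180,140,4.2,"pics/wlz.png")
print(env.get_obs()['t'])
env.move_straight([*(B-.077*x),.20],rate=.2)
env.goto([*(S-.077*x),.20],quat(y))
s=env.snapshot("wrist");np.savez("pics/ws.npz",**s);cv2.imwrite("pics/ws.png",s["img"]);print(proj(s,[*S,.089])[0])
print(env.get_obs()['t'])
E
```

```text
2.9
[280.25913382 108.97755471]
[190  38]
3.6333
[280.32870747 108.022923  ]
5.2
```

View pics/wlz.png

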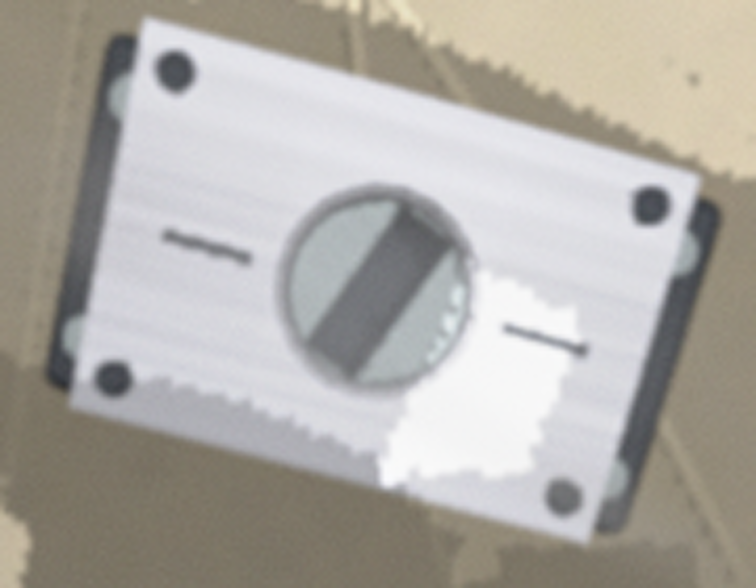

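View pics/ws.png

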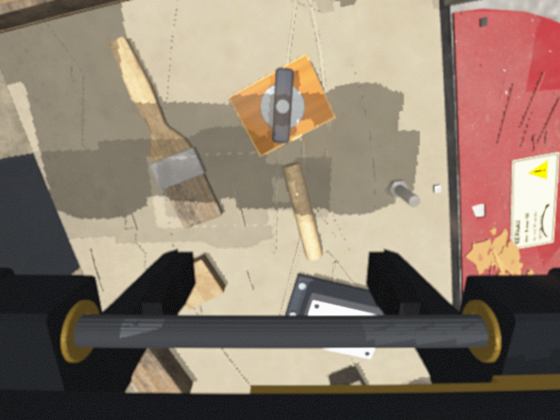

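```bash
python3 - <<'E'
from h import *
s=dict(np.load("pics/wl.npz"))
g=cv2.cvtColor(s["img"],cv2.COLOR_BGR2GRAY)
f=lambda u:(np.atleast_2d(np.float64(u))+.5)/4.2-.5+[190,38]
# rectified top-down of the cover
sc=5000;n=600
B=np.array([.5885,-.1404])
def warp(s,C,z,w=.06):
    i=(np.arange(n)-n/2+.5)/n*2*w; X,Y=np.meshgrid(i,-i)
    P=np.c_[C[0]+X.ravel(),C[1]+Y.ravel(),np.full(n*n,z)]
    m=proj(s,P).reshape(n,n,2).astype(np.float32); return cv2.remap(s["img"],m[...,0],m[...,1],cv2.INTER_CUBIC)
w=warp(s,B,.05);cv2.imwrite("pics/rect_lock.png",w)
l=at_z(s,f([(165,236),(585,351)]),.05);print("line yaw",np.arctan2(l[0][1]-l[1][1],l[0][0]-l[1][0]),l.mean(0))
sl=at_z(s,f([(430,222),(330,361)]),.036);print("slot yaw",np.arctan2(sl[0][1]-sl[1][1],sl[0][0]-sl[1][0]),sl.mean(0),np.linalg.norm(sl[0]-sl[1]))
scr=at_z(s,f([(175,72),(651,205),(563,497),(114,379)]),.05);print("screws",scr.mean(0),scr)
k=dict(np.load("pics/ws.npz"));crop(k,220,40,130,130,4.6,"pics/wsz.png")
w=warp(k,[.5655,.1035],.089);cv2.imwrite("pics/rect_key.png",w)
t=dict(np.load("pics/top0.npz"))
cv2.imwrite("pics/rect_lock_top.png",warp(t,B,.05))
E
```

```text
line yaw 2.6951094252756596 [ 0.58817094 -0.13945579  0.05      ]
slot yaw 0.7365398443229457 [ 0.58851774 -0.13916394  0.036     ] 0.0273139287157813
screws [ 0.58821539 -0.1393269   0.05      ] [[ 0.56477318 -0.10290014  0.05      ]
 [ 0.63135514 -0.13453005  0.05      ]
 [ 0.61154868 -0.1757289   0.05      ]
 [ 0.54518458 -0.1441485   0.05      ]]
```

View pics/rect_lock.png

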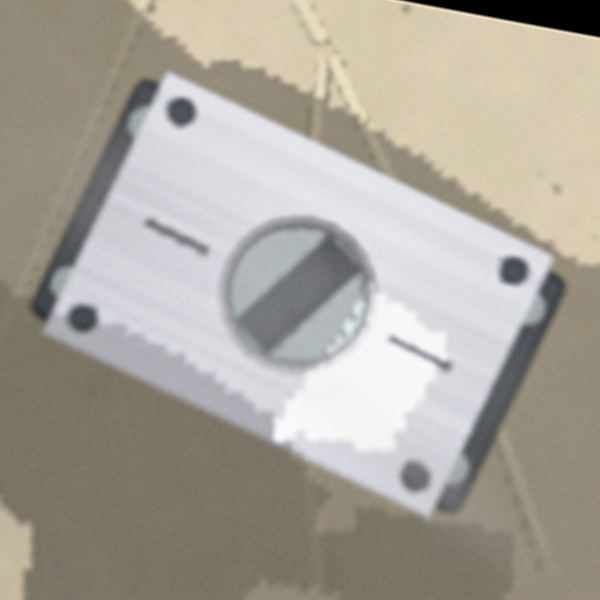

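View pics/rect_key.png

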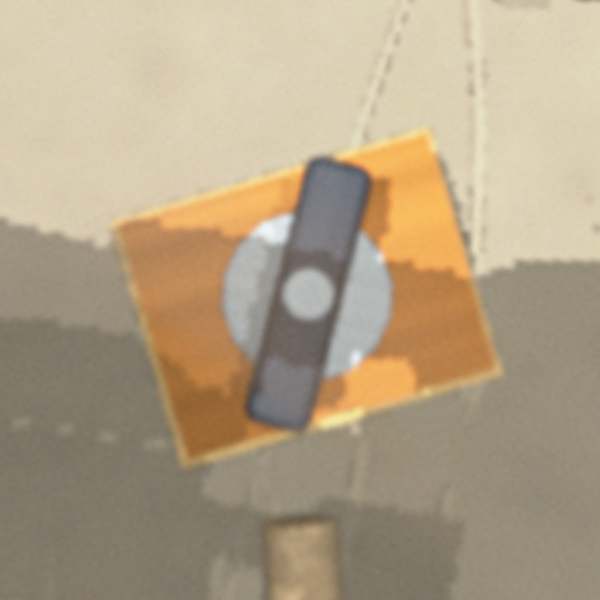

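View pics/rect_lock_top.png

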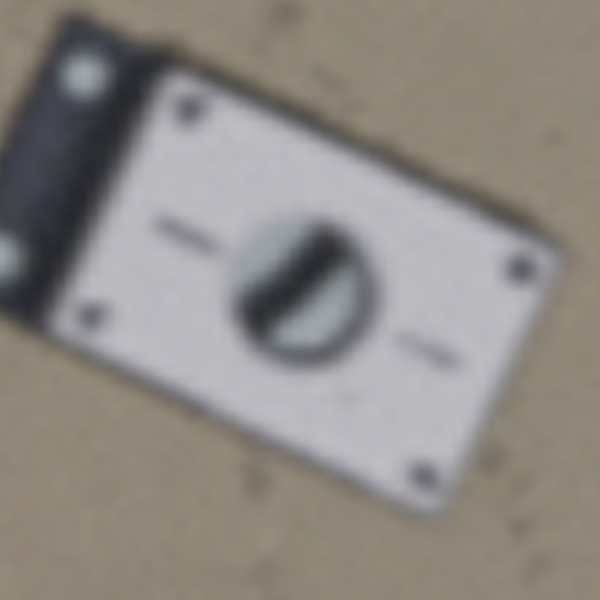

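```bash
python3 - <<'E'
from h import *
from rig import env
S=np.array([.5675,.1045]);y=1.31
env.goto([*S,.13],quat(y))
hit=env.move_straight([*S,.073],rate=.08,contact_N=8);print(hit)
o=env.get_obs();print(o['t'],o['tcp_pos'],o['contact_force'])
env.clamp();o=env.get_obs();print(o['t'],o['width'],o['contact_force'],o['tcp_pos'])
s=env.snapshot("wrist");np.savez("pics/g1.npz",**s);cv2.imwrite("pics/g1.png",s["img"])
s=env.snapshot("side");crop(s,230,150,100,90,6,"pics/g1s.png")
E
```

```text
False
6.5583 [0.56782462 0.10442433 0.07352587] [-0.15447912 -0.23107479  0.45241943]
7.6667 0.014188341854742539 [-0.40839729  0.22399679 -0.36199731] [0.56749475 0.10450142 0.07300097]
```

View pics/g1.png

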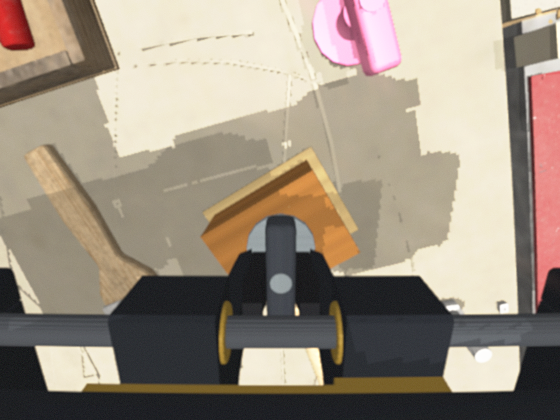

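View pics/g1s.png

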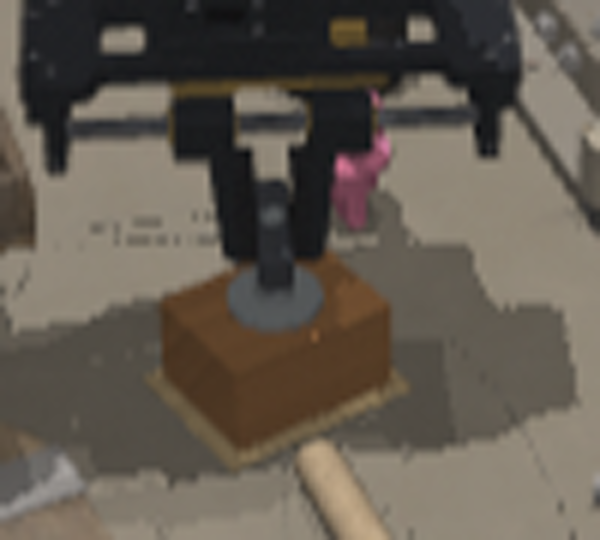

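```bash
python3 - <<'E'
from h import *
s=dict(np.load("pics/g1.npz"));crop(s,230,190,100,120,5,"pics/g1z.png")
p=at_z(s,[(281,284),(281,216)],.089);print(p); d=p-[.5675,.1045,.089];x=np.array([np.cos(1.31),np.sin(1.31),0]);print(d@x,d@np.array([x[1],-x[0],0]))
P=cloud(s);print(P[278:291:3,276:288:3].round(4).reshape(-1,3)[:8])
from rig import env
o=env.get_obs();z=o['contact_force'].copy()
p=o['tcp_pos'];env.move_straight([.5675,.1045,.14],rate=.1)
o=env.get_obs();print(o['t'],o['contact_force'],o['wrist_torque'],o['width'],o['tcp_pos'],R.from_quat(o['tool_rot']).as_matrix()[:,0])
for n in("wrist","side","top"):
    s=env.snapshot(n);np.savez(f"pics/g2{n}.npz",**s);cv2.imwrite(f"pics/g2{n}.png",s["img"])
    if n=="side": crop(s,230,110,100,120,5,"pics/g2s.png")
E
```

```text
[[0.56746761 0.10460712 0.089     ]
 [0.5758831  0.13629372 0.089     ]]
[9.51474476e-05 3.28801962e-02] [-5.89181244e-05 -9.83896864e-05]
[[0.566  0.1078 0.0883]
 [0.5673 0.1074 0.0882]
 [0.5686 0.1072 0.0885]
 [0.57   0.107  0.0887]
 [0.5655 0.1062 0.0881]
 [0.5669 0.106  0.0884]
 [0.5683 0.1059 0.0888]
 [0.5696 0.1057 0.0891]]
8.5833 [ 0.06889085 -0.3323117  -2.30080206] [-0.0834086   0.13600845 -0.02959634] 0.0132917323822169 [0.56711686 0.10450272 0.1393666 ] [ 2.57852279e-01  9.66184299e-01 -3.19187460e-04]
```

View pics/g1z.png

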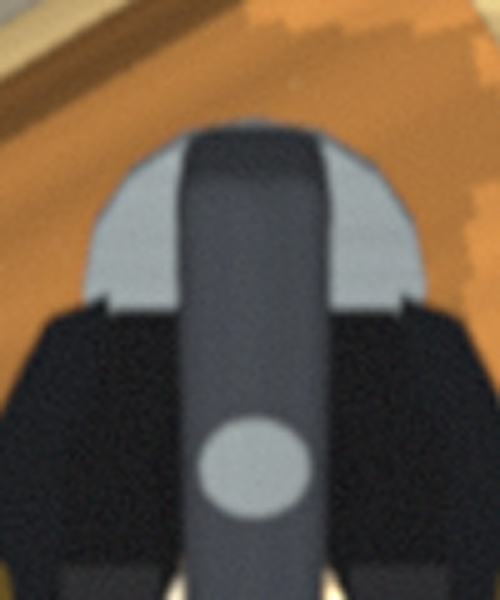

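View pics/g2s.png

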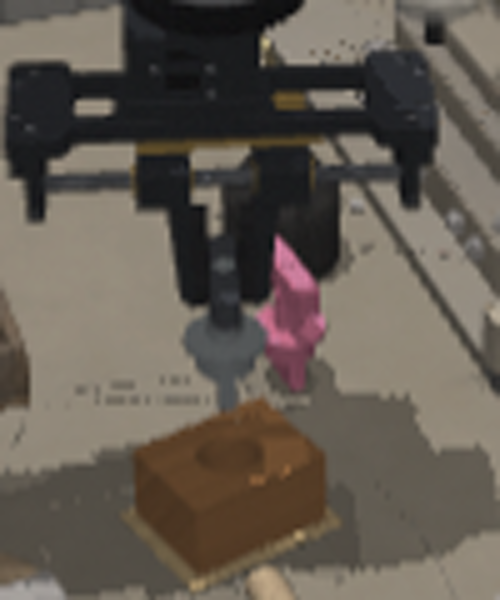

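View pics/g2wrist.png

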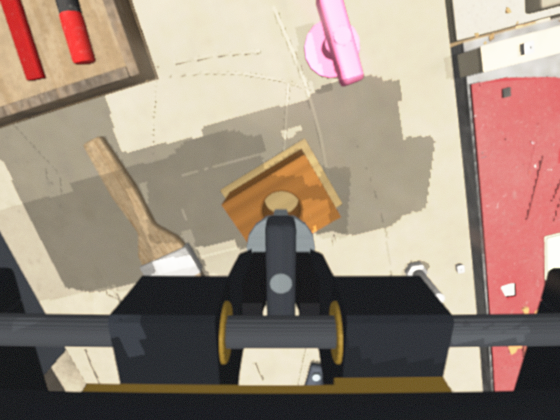

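```bash
python3 - <<'E'
from h import *
from rig import env
B=np.array([.5883,-.1391]);y=.74
env.move_straight([.5675,.1045,.16],rate=.15)
env.goto([*B,.16],quat(y))
env.move_straight([*B,.118],rate=.1)
env.pause(.2)
o=env.get_obs();print(o['t'],o['contact_force'],o['wrist_torque'],o['width'],o['tcp_pos'],np.arctan2(*R.from_quat(o['tool_rot']).as_matrix()[[1,0],0]))
for n in("wrist","side","top"):
    s=env.snapshot(n);np.savez(f"pics/a{n}.npz",**s)
    if n=="side": crop(s,270,190,100,110,5,"pics/as.png")
    if n=="wrist": cv2.imwrite("pics/aw.png",s["img"])
E
```

```text
10.75 [-0.20974701  0.19149247 -0.99026763] [-0.02941433  0.14391674 -0.03430506] 0.013893270557159566 [ 0.58861648 -0.13912199  0.11875577] 0.7401730976793656
```

View pics/as.png

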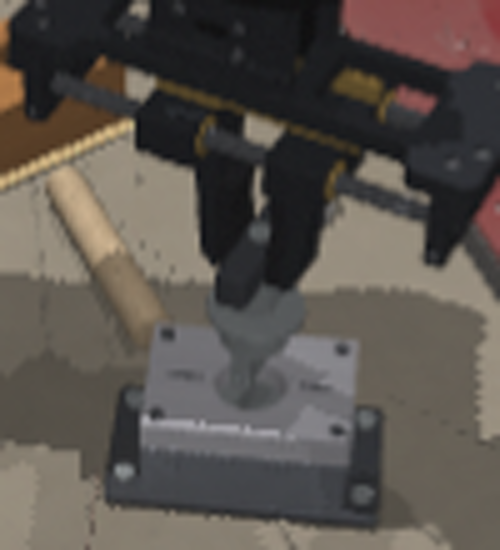

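View pics/aw.png

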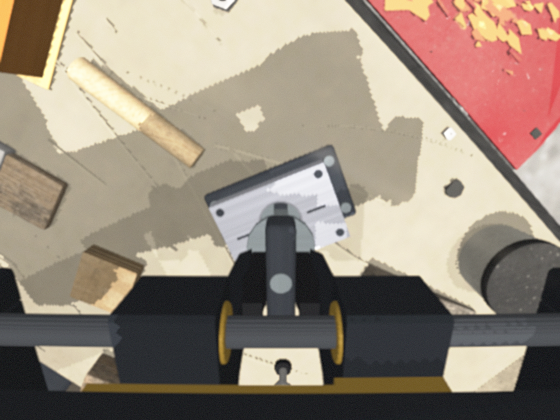

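```bash
python3 - <<'E'
from h import *
from rig import env
B=np.array([.5883,-.1391])
for z in (.097,.090,.0775):
    hit=env.move_straight([*B,z],rate=.015,contact_N=5)
    o=env.get_obs();print(z,hit,o['t'],o['contact_force'].round(2),o['wrist_torque'].round(3),o['tcp_pos'].round(5))
    if hit: break
E
```

```text
0.097 False 12.45 [ 0.45 -0.2  -1.77] [-0.045  0.129  0.015] [ 0.58836 -0.13911  0.0971 ]
0.09 False 13.0667 [-0.06 -0.03 -1.55] [-0.021  0.134  0.001] [ 0.5883  -0.1391   0.08996]
0.0775 True 13.8333 [-0.38 -0.6   4.14] [ 0.001  0.195 -0.02 ] [ 0.58817 -0.13904  0.07797]
```

```bash
python3 - <<'E'
from h import *
from rig import env
s=env.snapshot("side");crop(s,270,190,100,110,5,"pics/h.png")
o=env.get_obs();print(o['contact_force'].round(2),o['tcp_pos'].round(5),o['q'].round(4))
p=o['tcp_pos'];p[2]=.0782
for y in (.65,.5,.3,.1):
    env.goto(p,quat(y));o=env.get_obs()
    f=o['contact_force'];print(y,o['t'],f.round(2),o['wrist_torque'].round(3),o['tcp_pos'].round(5),round(float(np.arctan2(*R.from_quat(o['tool_rot']).as_matrix()[[1,0],0])),3))
    if np.linalg.norm(f)>15: print("stop");break
s=env.snapshot("side");crop(s,270,190,100,110,5,"pics/h2.png")
E
```

```text
[-0.31  0.98  6.96] [ 0.58819 -0.13906  0.07799] [-0.4278  0.6262  1.365  -0.      1.1508  0.4031]
0.65 14.1333 [ 0.58 -1.75 -0.31] [-0.095  0.079 -0.004] [ 0.58826 -0.13914  0.07817] 0.652
0.5 14.4 [ 0.32 -0.47 -0.78] [-0.174 -0.037 -0.026] [ 0.58816 -0.13907  0.07802] 0.505
0.3 14.7083 [ 0.1  -0.67 -2.05] [-0.052  0.065  0.072] [ 0.5881  -0.13901  0.078  ] 0.307
0.1 15.0167 [ 0.1  -0.72 -1.87] [ 0.002  0.133 -0.027] [ 0.58806 -0.13899  0.07806] 0.107
```

View pics/h.png

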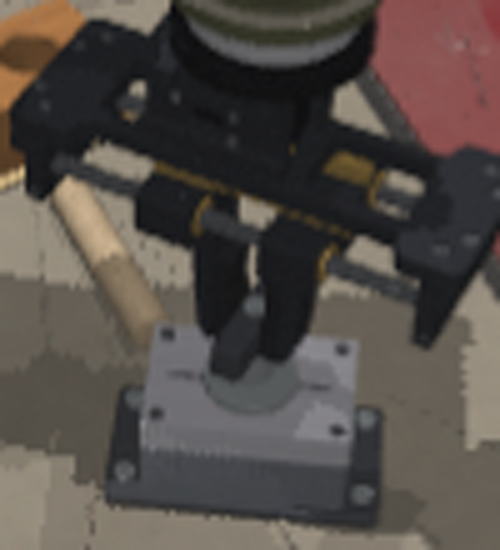

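View pics/h2.png

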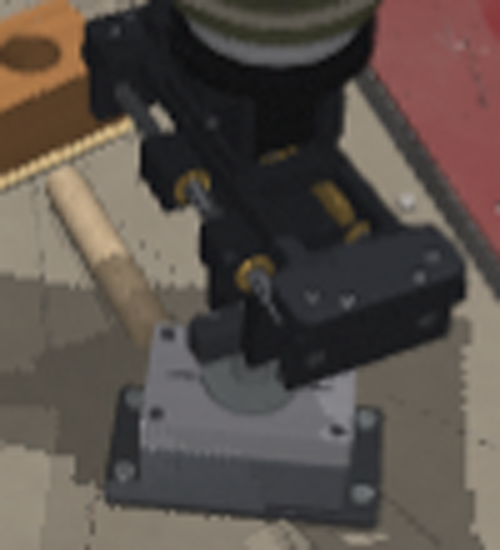

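```bash
python3 - <<'E'
from h import *
from rig import env
p=np.array([.5882,-.1391,.0780])
def rep(t):
    o=env.get_obs();f=o['contact_force'];print(t,round(o['t'],2),f.round(2),o['wrist_torque'].round(3),o['tcp_pos'].round(5),round(float(np.arctan2(*R.from_quat(o['tool_rot']).as_matrix()[[1,0],0])),3));return np.linalg.norm(f)
for y in (-.1,-.3,-.42,-.49):
    env.goto(p,quat(y))
    if rep(y)>20: print("stop");break
env.pause(.3);rep("hold")
hit=env.move_straight([*p[:2],.0765],rate=.01,contact_N=4);rep(hit)
for n in("wrist","side"):
    s=env.snapshot(n);np.savez(f"pics/f{n}.npz",**s)
    if n=="side": crop(s,270,190,100,110,5,"pics/f.png")
    else: cv2.imwrite("pics/fw.png",s["img"])
E
```

```text
-0.1 15.38 [ 0.14  0.89 -1.09] [0.157 0.235 0.02 ] [ 0.5881  -0.13897  0.07804] -0.093
-0.3 15.68 [-0.92  1.85  0.37] [0.364 0.23  0.037] [ 0.58812 -0.13891  0.07803] -0.292
-0.42 15.93 [-0.49  3.04  0.75] [ 0.484  0.249 -0.03 ] [ 0.58818 -0.13892  0.07807] -0.413
-0.49 16.18 [-0.81  2.91  0.35] [0.613 0.209 0.039] [ 0.5882  -0.13892  0.07804] -0.485
hold 16.48 [-0.33  4.11  1.55] [0.799 0.201 0.112] [ 0.58823 -0.13892  0.07806] -0.489
True 16.69 [-0.62  0.47  4.33] [0.182 0.328 0.079] [ 0.58823 -0.13875  0.07799] -0.489
```

View pics/fw.png

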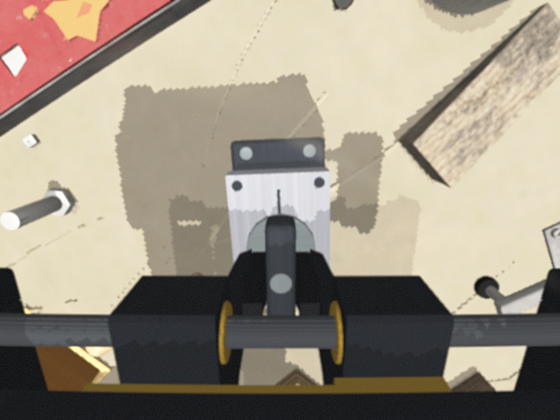

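View pics/f.png

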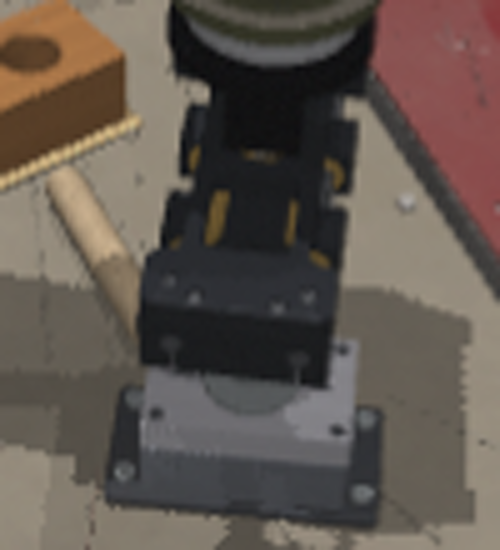

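```bash
python3 - <<'E'
from h import *
from rig import env
env.release();o=env.get_obs();print(o['t'],o['width'],o['contact_force'],o['tcp_pos'])
p=o['tcp_pos'];env.move_straight([p[0],p[1],.19],rate=.08)
y=-.49;q=np.array([.5882,-.139])-.077*np.array([np.cos(y),np.sin(y)])
env.goto([*q,.20],quat(y));env.pause(.2)
for n in("wrist","side"):
    s=env.snapshot(n);np.savez(f"pics/e{n}.npz",**s)
    if n=="side": cv2.imwrite("pics/e.png",s["img"])
    else: c=proj(s,[.5882,-.139,.094])[0];print(c);a=np.clip(c-[80,70],0,None).astype(int);print(a);crop(s,a[0],a[1],160,140,4.2,"pics/ew.png")
print(env.get_obs()['t'])
E
```

```text
17.95 0.08782333393369814 [-0.55725652  0.82042217 -0.41721316] [ 0.58782619 -0.13796853  0.07731689]
[279.50258818 110.75570502]
[199  40]
20.2167
```

View pics/ew.png

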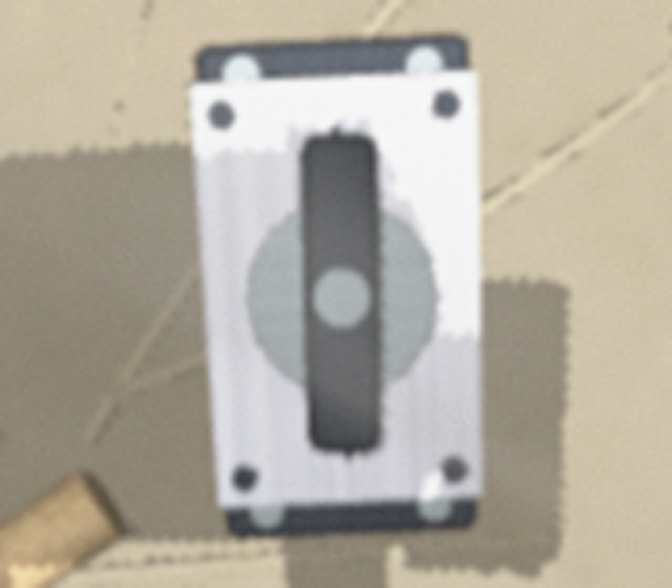

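View pics/e.png

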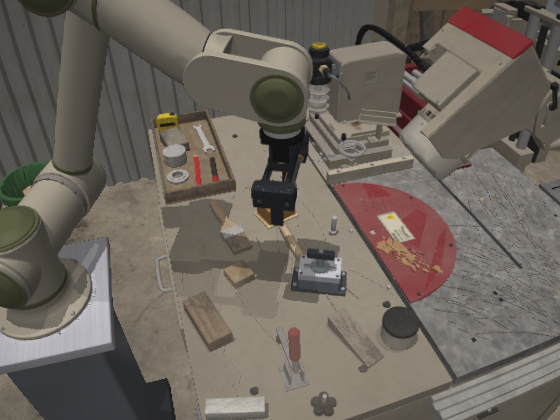

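The bar, at (340,290) in the crop, lies parallel to the lock's long side, and the collar is centred on the cover. The bystanders are where they were. I'll check the bar height and hand in.

```bash
python3 - <<'E'
from h import *
from rig import env
s=dict(np.load("pics/ewrist.npz"));P=cloud(s)
print("bar top z",np.nanmedian(P[85:135,276:284,2]),"cover z",np.nanmedian(P[70:90,250:265,2]),"collar top",np.nanmedian(P[108:118,261:268,2]))
f=lambda u:np.array(u)/4.2+[199,40]
a=at_z(s,[f((340,138)),f((345,447))],.094);b=at_z(s,[f((221,116)),f((245,478)),f((446,104)),f((454,470))],.05)
ang=lambda d:np.arctan2(d[1],d[0]);print(ang(a[0]-a[1]),ang(b[0]-b[1]),ang(b[2]-b[3]))
env.finish_job();print(env.get_obs()['t'])
E
```

```text
bar top z 0.09302842015821178 cover z 0.04889828821161227 collar top 0.054002411786469084
-0.4726706809791554 -0.4432943595472865 -0.4444250596848876
the job is handed in; nothing more can be done
the job is handed in; nothing more can be done
```

The key is home in the lock with its crossbar along the long side, released, and the job is handed in (last clock reading 20.2 s, before hand-in).

**What I did:** I gripped the T-key by its bar and lifted it out of the stand. The wrist camera showed the slot inside the hole, about 1.18 rad anticlockwise of the lock's long side. I lowered the key already lined up with it, under a 5 N contact stop. It dropped straight in, so no turning search was needed. I then turned it clockwise to just past the long side, let go and backed off.

**Last checks:**
- **Seating:** by wrist-camera depth, the collar's top is 5.1 mm above the cover, which matches the collar's 5 mm thickness. The bar's top is at 93.0 mm against an ideal 94 mm, but the cover also reads 1.1 mm low, so the two agree.
- **Angle:** the bar is at −0.473 rad and the lock at −0.444 rad, a difference of 0.03 rad against the 0.2 allowed.
- **Forces:** the highest reading I saw was about 7 N, at seating.
- **Bystanders:** none looked moved in the side picture.

**Disagreement:** the top camera put the hole about 1.8 mm further along x than the wrist camera did. I went with the wrist camera, and the clean fit bore that out.

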